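Mirror the painter's brushes to the other side of the palette

TASK

A painter who works with the other hand is taking over, so move the four brushes from the pale wooden rest to the empty dark rest on the other side of the palette, in mirrored order: the brush that now lies nearest the palette must again lie nearest the palette, the next one second, and so on outwards. Lay each brush lengthwise in its own pair of notches, across both rails, with its head sticking out beyond the rail farther from you just as it does now. The paint on the palette is wet: let nothing touch it.

Things in the scene. Friction and masses are not known exactly. Their poses are not given: they have to be found in the camera images.
- brush_red: round brush with a long red handle and a bright ferrule, 290 mm long, handle 13 mm thick near the ferrule, tapering to its end, under 60 g. Origin halfway along, on its underside (38 mm over the bench when lying in notches). y runs along it: head tip at y = -145 mm, handle from -87 to +145 mm. Starts in one pair of notches of the pale rest, head away from the robot, origin 14 to 26 mm past the rest's middle.
- brush_green: brush with a dark green handle, 255 mm long, handle 16 mm thick near the ferrule, tapering to its end, under 60 g. Origin halfway along, on its underside (38 mm over the bench when lying in notches). y runs along it: head tip at y = -128 mm, handle from -70 to +128 mm. Starts in one pair of notches of the pale rest, head away from the robot, origin 14 to 26 mm past the rest's middle.
- brush_blue: brush with a dark blue handle and a flat black head, 240 mm long, handle 10 mm thick near the ferrule, tapering to its end; head 18 mm wide, under 60 g. Origin halfway along, on its underside (37 mm over the bench when lying in notches). y runs along it: head tip at y = -120 mm, handle from -62 to +120 mm. Starts in one pair of notches of the pale rest, head away from the robot, origin 14 to 26 mm past the rest's middle.
- brush_tan: thin brush with a light brown handle and a dark head, 250 mm long, handle 12 mm thick near the ferrule, tapering to its end, under 60 g. Origin halfway along, on its underside (38 mm over the bench when lying in notches). y runs along it: head tip at y = -125 mm, handle from -67 to +125 mm. Starts in one pair of notches of the pale rest, head away from the robot, origin 14 to 26 mm past the rest's middle.
- rest_light: Pale wooden brush rest, holds the brushes at the start. Fixed. Two wooden rails along y, 16 mm thick, 232 mm long, at x = -62 and +62 mm; their wavy tops form notches at y = -78, -26, 26, 78 mm (bottoms 34, crests 50 mm high) in which a brush laid along x centres itself. Open between the rails but for stretchers 18 mm high at y = -108 and 108. Origin: centre of underside; x away from the robot.
- rest_dark: Dark brown wooden brush rest, empty, beyond the palette from the pale one (left or right). Fixed. Two wooden rails along y, 16 mm thick, 232 mm long, at x = -62 and +62 mm; their wavy tops form notches at y = -78, -26, 26, 78 mm (bottoms 34, crests 50 mm high) in which a brush laid along x centres itself. Open between the rails but for stretchers 18 mm high at y = -108 and 108. Origin: centre of underside; x away from the robot.
- palette: grey mixing sheet with dabs of wet paint, fixed, flat on the bench between the two rests, 430 mm long away from the robot and 296 mm wide, 3 mm thick, dabs up to 12 mm high. Origin: its centre, on the bench; its x axis points to the robot's left, its y axis toward the robot.

How it is judged:
By the outcome, as a careful person would: the job done as asked, in the order asked, and still so for the second after the job is handed in, with the robot touching nothing.
It also fails if it takes over 112 s, if anything falls off the work surface, if the arm or the gripper's body presses on something with over 40 N, if the wrist force passes 120 N, or if a joint passes its speed limit or range.

ROBOT

A 6-joint arm with a two-finger parallel gripper is mounted at the origin on a cart in front of the work surface, level with it; the furniture and walls round the work are solid. World frame = base frame: x ahead of the robot, y to its left, z up, the work surface at z = 0. Lengths are in mm, angles in degrees, forces in N, time in s.
With the tool pointing down it reaches from about 350 to 850 mm from the base axis. Payload 8.1 kg.
Tool frame: the origin (TCP) lies at the very end of the fingers, on their centre line; the grasp point (between the pads) lies 19 mm behind it; z points along the fingers, y is the line along which they close (so a half turn about z gives the same grasp; the last joint's range is limited). The gripper opens to 85 mm and grips with 20 to 120 N. Pads are 22 mm wide; open, the fingers measure 114 mm over their backs; the gripper's body (76 mm by 85 mm) begins 54 mm behind the grasp point. The pads swing forward as they close: fully open they stand 13 mm farther back than shut.
Start: joints at [64.836, 7.471, 85.268, -0, 87.261, -4.893], TCP at [207.858, 562.85, 231.292] pointing down, gripper open.
Joint ranges: [-169.43, 169.43], [-51.17, 129.36], [1.28, 143.12], [-76.62, 256.62], [0, 156.53], [-152.29, 152.29]. Speed limits (degrees/s): [136.94, 136.94, 159.86, 180, 180, 180].

INTERFACE

Orientations are given as [roll, pitch, yaw] about the fixed x, y, z axes, in that order (R = Rz(yaw) Ry(pitch) Rx(roll)).
In Python, from bench import sense, eyes, job, models gives the robot as it stands. The module is installed in compiled form; this text tells all that it offers.
- The arm moves only by the tool apply_moves, never from a script. Its argument "rows" is a list of rows, each a list of 6 numbers: the shift along the tool's x, y, z in mm, then the turn, a rotation vector about the tool's x, y, z in rad. In form: [[dx, dy, dz, rx, ry, rz], ...]. A call has exactly 5 rows; each row shifts and turns the commanded pose from where the row before left it, along the tool's axes as they then stand; what a row does not reach is not made up. A row lasts 1/8 s, in which the tool goes at most 62.5 mm and 10.7 degrees, less where a joint would pass 70% of its speed; a pose out of reach is approached as far as the arm can. A call is refused whole if a number of a shift passes 62.5 or a number of a turn 0.188, either way. A call with a gripper value outside its range is refused whole. "fingers" is the finger opening in mm, from 0 to 85.4, set as the call begins (left out, the last holds). The fingers move at their own pace and stop on an object; "grip_force" is the grip in N (left out, the last holds). Time passes only in rows, so rows that do not move let the fingers close, or fill a call up. It gives the time, the measured TCP pose, the force, the opening and the grip force at its end, in the units of the state.
- sense(): the state, without advancing time (a new reading comes with each control period).
- eyes.snapshot(name): name is "scene" or "top"; returns (picture, depth): 420x560x3 uint8, red, green, blue; 420x560 float32, mm along the optical axis (not along the pixel's ray), 0 where there is no reading.
- eyes.get_calibration(name): a dict with "intrinsics" (3x3 intrinsics, pixels), "D" ([k1, k2, p1, p2, k3] as OpenCV has them; the pictures are not rectified), "R" (3x3) and "t" (3): a world point X has camera coordinates R X + t. Camera axes: x right, y down, z forward; pixel columns grow to the right and rows downward; lengths in mm; the calibration is good to about 2 mm. A picture is of the moment at which its call begins. get_calibration takes no time and is no camera call.
- job.hand_in(): hands the job in; it is judged then, once.
Trained networks look in the newest picture that a camera, given by its name, has taken for a name from the list of things; names that differ only in an ending like _2 or _b are one class to them, and where a whole thing is asked for, a point or a joint stands for the part that bears it (a point fixed in the world has none). Each returns a list of dicts, best first, with "confidence" (0 to 1); they miss things now and then, are a little off and sometimes report something else, mostly with a low value. They report only what shows in the picture. A call takes as long as a camera call.
- models.boxes_of(name, camera): "xyz" ([x, y, z] in mm, in world coordinates, good to about 4 mm: the middle of the surface that is visible of it).
- models.cut_out(name, camera): "pixels" (420x560 bool, what is visible of it).
- models.place_of(name, camera): "xyz" ([x, y, z] in mm, in world coordinates, good to about 4 mm: a listed point, or the origin of a listed thing).
The state is a dict: "time": time; "joint_pos": joint angles; "qd": joint speeds; "joint_efforts": joint torques, N m; "tool_pos": TCP position; "tcp_rot": TCP orientation; "ft_force": force on the tool from outside, world axes, zero at the start; "wrist_torque": the same for the moment, N m; "finger_gap": finger opening in mm; "grip_force": force on a finger pad.
Only numpy, scipy, OpenCV 4.12 (cv2) and the standard library are available. Lean on these libraries where they do the work, as an engineer would, in place of code of your own. Each camera call takes 0.05 s, during which the arm holds its last target. There are 200 camera calls.

## Working session

There is one attempt and no reset: what is moved stays moved. The work goes in short steps, Python scripts to look and compute and a tool call to move; the robot and the scene stay as the last step left them, time stands still between calls to the robot, and variables do not carry over. Pictures are saved under pics/ and viewed, at most 14 in all, crops included, and the job is handed in when it is done.

Besides the shell and the picture viewer there is one more tool, called after "Call:" as name(argument=value, ...), one argument or row to a line, values as JSON. apply_moves: Moves the arm, as the interface text tells. Its arguments: {"type":"object","properties":{"rows":{"type":"array"},"fingers":{"type":"number"},"grip_force":{"type":"number"}},"required":["rows"]}

```bash
mkdir -p pics; python3 - <<'E'
from bench import sense, eyes, models
import cv2, numpy as np
s=sense(); print(s)
for n in ["top","scene"]:
    p,d=eyes.snapshot(n); cv2.imwrite(f"pics/{n}0.png",p[:,:,::-1])
    np.savez(f"{n}0.npz",p=p,d=d)
    c=eyes.get_calibration(n); print(n,c["intrinsics"].tolist(),c["D"],c["R"].tolist(),c["t"])
    for t in ["brush_red","brush_green","brush_blue","brush_tan","rest_light","rest_dark","palette"]:
        print(t,[(np.round(r["xyz"]).tolist(),round(r["confidence"],2)) for r in models.place_of(t,n)][:3])
E
```

```text
{'time': 0.0, 'joint_pos': array([ 6.48347571e+01,  7.51459877e+00,  8.53310032e+01,  2.18537025e-04,
        8.72625070e+01, -4.89436058e+00]), 'qd': array([ 0.05842268,  0.0029515 , -0.08283058,  0.06085887, -0.03519912,
        0.01493786]), 'joint_efforts': array([-1.89964310e-03, -5.69393992e+01, -5.00549197e+01, -3.24351140e-04,
        1.45446687e-02, -6.75056776e-05]), 'tool_pos': array([207.62363745, 562.32694016, 230.23323522]), 'tcp_rot': array([-1.79892304e+02, -9.44119850e-03,  1.59729098e+02]), 'ft_force': array([-0.11413926,  0.09664394,  0.10676026]), 'wrist_torque': array([ 0.01910533, -0.01836417,  0.00106796]), 'grip_force': 0.0, 'finger_gap': 85.39422009013053}
top [[397.9791103659805, 0.0, 275.0858002441499], [0.0, 397.9791103659805, 203.81994133002163], [0.0, 0.0, 1.0]] [-0.060789  0.        0.        0.        0.      ] [[-0.01632513620312123, -0.9998008472243595, 0.011478493690491922], [-0.9980305673199389, 0.015598668518264112, -0.060759100022124396], [0.060567950460542586, -0.012447788153340248, -0.998086457150431]] [  24.99945702  528.99593464 1021.56026179
[... 336 characters left out ...]
93084, 209.4103034580001], [0.0, 0.0, 1.0]] [-0.12986817  0.          0.          0.          0.        ] [[0.8838333408940249, -0.46747736470746687, -0.017422370971477925], [-0.30370925077830935, -0.5450827719268029, -0.7814380735159191], [0.3558079770266314, 0.6959523584518947, -0.6237395275669653]] [-462.65376577  208.70498713 1181.7530927 ]
brush_red [([532.0, -206.0, 37.0], 0.76)]
brush_green [([536.0, -306.0, 42.0], 0.59)]
brush_blue [([535.0, -259.0, 36.0], 0.52)]
brush_tan [([532.0, -358.0, 38.0], 0.56)]
rest_light [([518.0, -288.0, -0.0], 0.83)]
rest_dark [([517.0, 294.0, -3.0], 0.73), ([535.0, -258.0, 38.0], 0.62)]
palette [([560.0, 3.0, -2.0], 0.88), ([538.0, -306.0, 44.0], 0.56)]
```

View pics/top0.png

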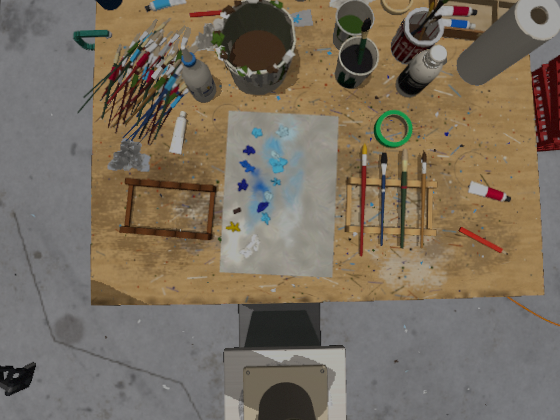

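View pics/scene0.png

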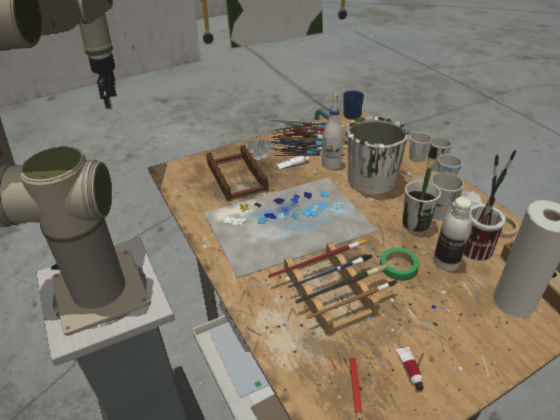

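```bash
cat > h.py <<'E'
import numpy as np, cv2
from bench import sense, eyes, models
def cloud(n,d):
    c=eyes.get_calibration(n); K=np.array(c["intrinsics"]);h,w=d.shape
    u,v=np.meshgrid(np.arange(w),np.arange(h))
    q=cv2.undistortPoints(np.stack([u,v],-1).reshape(-1,1,2).astype(float),K,np.array(c["D"])).reshape(h,w,2)
    P=np.dstack([q*d[...,None],d])
    X=(P-np.array(c["t"]))@np.array(c["R"]); X[d==0]=np.nan
    return X
def fit(Q):  # line x->y
    for _ in range(3):
        a=np.polyfit(Q[:,0],Q[:,1],1); r=Q[:,1]-np.polyval(a,Q[:,0]); Q=Q[abs(r)<8]
    return a,Q
E
python3 - <<'E'
from h import *
for n in ["top","scene"]:
    z=np.load(n+"0.npz"); X=cloud(n,z["d"])
    pal=X[(abs(X[...,0]-560)<150)&(abs(X[...,1])<100)]; print(n,"palette z",np.nanmedian(pal[:,2]))
    eyes.snapshot(n)
    for t in ["brush_red","brush_blue","brush_green","brush_tan"]:
        m=models.cut_out(t,n)
        if not m: print(t,"none");continue
        for k in m[:2]:
            Q=X[k["pixels"]];Q=Q[(Q[:,2]>25)&(Q[:,2]<70)]
            if len(Q)<20: continue
            a,Q=fit(Q)
            print(t,round(k["confidence"],2),len(Q),"slopedeg",round(np.degrees(np.arctan(a[0])),2),"y@500,530,560",np.round(np.polyval(a,[500,530,560]),1),"x",np.round(np.percentile(Q[:,0],[1,99])),"z",np.round(np.median(Q[:,2]),1))
    for side,lab in ((1,"dark"),(-1,"light")):
        B=X[(X[...,1]*side>160)&(X[...,1]*side<430)&(abs(X[...,0]-517)<110)&(X[...,2]>28)&(X[...,2]<60)]
        print(lab,len(B))
        if side==1:
            r=cv2.minAreaRect(B[:,:2].astype(np.float32)); print(r)
            c=B[:,:2].mean(0);mid=r[0][0]
            for s in (1,-1):
                e=B[(B[:,0]-mid)*s>0]
                g,_=fit(e[:,[1,0]]); print("rail",s,"deg",np.degrees(np.arctan(g[0])),"x@y290",np.polyval(g,290),"y ends",np.percentile(e[:,1],[0.5,99.5]),"z",np.percentile(e[:,2],[5,50,95]))
E
```

```text
top palette z 4.696587501329573
brush_red 0.89 370 slopedeg -3.19 y@500,530,560 [-202.4 -204.1 -205.7] x [402. 669.] z 50.6
brush_blue 0.62 320 slopedeg -3.27 y@500,530,560 [-255.  -256.7 -258.4] x [422. 651.] z 46.8
brush_green 0.85 498 slopedeg -3.22 y@500,530,560 [-307.5 -309.2 -310.8] x [415. 660.] z 52.4
brush_tan 0.68 366 slopedeg -3.32 y@500,530,560 [-358.4 -360.1 -361.8] x [416. 652.] z 48.8
dark 1202
((520.818603515625, 290.9620361328125), (230.28305053710938, 140.6899871826172), 84.31329345703125)
rail 1 deg 5.611155427559459 x@y290 581.959549959906 y ends [170.81101449 397.33577686] z [35.17592913 47.81614419 52.4644115 ]
rail -1 deg 5.62721173624552 x@y290 458.5288810506407 y ends [182.85299383 409.94922912] z [36.49553588 47.76983509 52.79146232]
light 2336
scene palette z 2.425474711584189
brush_red 0.98 279 slopedeg -3.71 y@500,530,560 [-205.8 -207.7 -209.7] x [398. 663.] z 47.4
brush_blue 0.83 208 slopedeg -3.85 y@500,530,560 [-257.  -259.  -261.1] x [428. 646.] z 44.3
brush_green 0.87 435 slopedeg -3.71 y@500,530,560 [-309.  -311.  -312.9] x [414. 658.] z 49.5
brush_tan 0.87 361 slopedeg -3.77 y@500,530,560 [-360.3 -362.3 -364.3] x [414. 648.] z 46.6
dark 569
((518.2000732421875, 292.6606140136719), (236.12640380859375, 143.6128387451172), 83.73218536376953)
rail 1 deg 5.425701710185929 x@y290 576.847138232659 y ends [170.2485482  402.55135485] z [30.48036398 43.14630073 50.66275395]
rail -1 deg 5.000516448411084 x@y290 452.71951224694993 y ends [182.76909416 414.3533169 ] z [30.09519966 43.22772409 50.21839217]
light 2452
```

Call:
apply_moves(
  rows=[
    [0,0,0,0,0,-0.0587],
    [0,0,0,0,0,-0.0587],
    [0,0,0,0,0,-0.0587],
    [0,0,0,0,0,-0.0587],
    [0,0,0,0,0,-0.0587],
  ],
  fingers=36,
  grip_force=40,
)

```text
time: 1.92
tool_pos: [207.8, 562.9, 231.3]
tcp_rot: [180.0, 0.0, 176.7]
ft_force: [0.5, 0.8, -0.6]
finger_gap: 36.3
grip_force: 0.0
```

Call:
apply_moves(
  rows=[
    [-33.7,-24.3,5.1,0,0,0],
    [-33.7,-24.3,5.1,0,0,0],
    [-33.7,-24.3,5.1,0,0,0],
    [-33.7,-24.3,5.1,0,0,0],
    [-33.7,-24.3,5.1,0,0,0],
  ],
)

```text
time: 2.55
tool_pos: [369.7, 430.5, 205.8]
tcp_rot: [180.0, 0.0, 176.6]
ft_force: [-0.3, -0.0, -0.7]
finger_gap: 36.3
grip_force: 0.0
```

Call:
apply_moves(
  rows=[
    [-33.7,-24.3,5.1,0,0,0],
    [-33.7,-24.3,5.1,0,0,0],
    [-33.7,-24.3,5.1,0,0,0],
    [-33.7,-24.3,5.1,0,0,0],
    [-33.7,-24.3,5.1,0,0,0],
  ],
)

```text
time: 3.18
tool_pos: [530.6, 299.1, 180.2]
tcp_rot: [180.0, 0.0, 176.5]
ft_force: [-0.3, 0.7, 0.5]
finger_gap: 36.4
grip_force: 0.0
```

Call:
apply_moves(
  rows=[
    [-2.05,-33.6,4,0,0,0],
    [-2.05,-33.6,4,0,0,0],
    [-2.05,-33.6,4,0,0,0],
    [-2.05,-33.6,4,0,0,0],
    [-2.05,-33.6,4,0,0,0],
  ],
)

```text
time: 3.8
tool_pos: [529.7, 130.6, 160.3]
tcp_rot: [180.0, 0.0, 176.5]
ft_force: [0.2, -0.3, 0.0]
finger_gap: 35.9
grip_force: 0.0
```

Call:
apply_moves(
  rows=[
    [-2.05,-33.6,4,0,0,0],
    [-2.05,-33.6,4,0,0,0],
    [-2.05,-33.6,4,0,0,0],
    [-2.05,-33.6,4,0,0,0],
    [-2.05,-33.6,4,0,0,0],
  ],
)

```text
time: 4.42
tool_pos: [529.8, -37.7, 140.3]
tcp_rot: [-180.0, 0.0, 176.5]
ft_force: [0.7, -0.1, 0.4]
finger_gap: 36.2
grip_force: 0.0
```

Call:
apply_moves(
  rows=[
    [-2.05,-33.6,4,0,0,0],
    [-2.05,-33.6,4,0,0,0],
    [-2.05,-33.6,4,0,0,0],
    [-2.05,-33.6,4,0,0,0],
    [-2.05,-33.6,4,0,0,0],
  ],
)

```text
time: 5.05
tool_pos: [529.9, -206.1, 120.3]
tcp_rot: [-180.0, 0.0, 176.5]
ft_force: [-0.1, 0.5, 0.7]
finger_gap: 36.1
grip_force: 0.0
```

```bash
python3 - <<'E'
from h import *
s=sense(); print(s["tool_pos"],s["tcp_rot"],s["time"])
p,d=eyes.snapshot("scene"); cv2.imwrite("pics/s1.png",cv2.resize(p[200:380,220:460,::-1],None,fx=3,fy=3))
E
```

```text
[ 529.90651005 -206.09147638  120.2956585 ] [-1.79994608e+02  1.60019588e-02  1.76546364e+02] 5.05
```

View pics/s1.png

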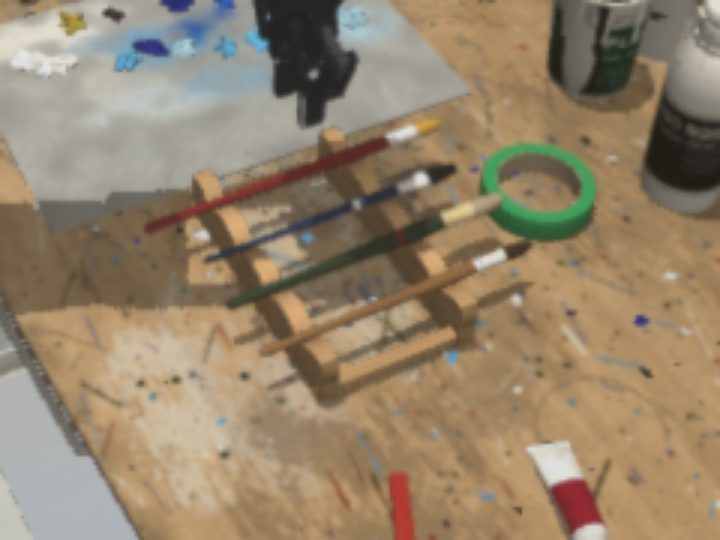

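The picture shows the fingertips (about (312,115) in the crop) above the red brush's middle. Its neighbours are clear, so I'll go down.

Call:
apply_moves(
  rows=[
    [0,0,25,0,0,0],
    [0,0,25,0,0,0],
    [0,0,20,0,0,0],
    [0,0,16,0,0,0],
    [0,0,10,0,0,0],
  ],
)

```text
time: 5.72
tool_pos: [529.7, -204.7, 23.4]
tcp_rot: [180.0, -0.0, 176.6]
ft_force: [-0.6, -0.1, -0.5]
finger_gap: 36.1
grip_force: 0.0
```

Call:
apply_moves(
  rows=[
    [0,0,0,0,0,0],
    [0,0,0,0,0,0],
    [0,0,0,0,0,0],
    [0,0,0,0,0,0],
    [0,0,0,0,0,0],
  ],
  fingers=0,
)

```text
time: 6.35
tool_pos: [530.1, -205.0, 24.6]
tcp_rot: [-180.0, 0.0, 176.5]
ft_force: [0.1, -0.4, 0.7]
finger_gap: 10.6
grip_force: 38.9
```

Call:
apply_moves(
  rows=[
    [0,0,-12,0,0,0],
    [0,0,-26,0,0,0],
    [0,0,-26,0,0,0],
    [0,0,-22,0,0,0.0175],
    [0,0,-14,0,0,0.0175],
  ],
)

```text
time: 6.98
tool_pos: [530.7, -205.3, 126.6]
tcp_rot: [-180.0, 0.1, 174.5]
ft_force: [-0.7, -0.3, -0.5]
finger_gap: 10.7
grip_force: 38.9
```

```bash
python3 - <<'E'
from h import *
s=sense(); print(s["tool_pos"],s["finger_gap"],s["grip_force"])
p,d=eyes.snapshot("scene"); cv2.imwrite("pics/s2.png",cv2.resize(p[150:350,220:460,::-1],None,fx=3,fy=3))
X=cloud("scene",d)
for k in models.cut_out("brush_red","scene")[:1]:
    Q=X[k["pixels"]]; Q=Q[np.isfinite(Q[:,0])]; print(k["confidence"],len(Q))
    Q=Q[Q[:,2]>100]; a,_=fit(Q); b=np.polyfit(Q[:,0],Q[:,2],1); print("yaw",np.degrees(np.arctan(a[0])),"pitch",np.degrees(np.arctan(b[0])),np.polyval(b,[400,530,660]))
E
```

```text
[ 530.6829663  -205.32267599  126.55900113] 10.66387046910902 38.9161191880703
0.92 325
yaw -5.700108579139417 pitch 1.5661273656870374 [145.09721473 148.65153025 152.20584578]
```

View pics/s2.png

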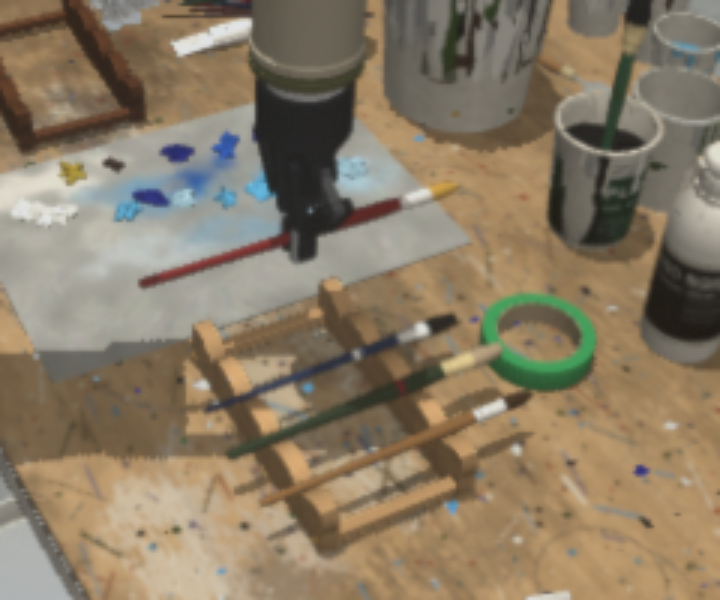

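The brush is held level between the fingers, and the rest behind it shows the three others undisturbed. Now I'll carry it across.

Call:
apply_moves(
  rows=[
    [2.5,20,-2,0,0,0],
    [4.4,35,-2,0,0,0],
    [5.7,45,-2,0,0,0],
    [6.3,50,-2,0,0,0],
    [6.9,55,-2,0,0,0],
  ],
)

```text
time: 7.7
tool_pos: [522.4, 3.9, 133.1]
tcp_rot: [180.0, -0.1, 174.5]
ft_force: [1.3, 0.2, -0.4]
finger_gap: 10.7
grip_force: 39.0
```

Call:
apply_moves(
  rows=[
    [6.9,55,2,0,0,0],
    [6.3,50,2,0,0,0],
    [5.7,45,2,0,0,0],
    [4.4,35,2,0,0,0],
    [3.2,25.6,2,0,0,0],
  ],
)

```text
time: 8.32
tool_pos: [515.5, 216.1, 122.9]
tcp_rot: [-180.0, -0.1, 174.7]
ft_force: [0.3, -1.1, 1.0]
finger_gap: 10.3
grip_force: 39.0
```

Call:
apply_moves(
  rows=[
    [0,0,15,0,0,0],
    [0,0,18,0,0,0],
    [0,0,15,0,0,0],
    [0,0,10,0,0,0],
    [0,0,2,0,0,0],
  ],
)

```text
time: 8.95
tool_pos: [516.8, 213.0, 63.1]
tcp_rot: [-180.0, -0.1, 174.5]
ft_force: [0.4, 0.3, -0.2]
finger_gap: 10.3
grip_force: 39.0
```

```bash
python3 - <<'E'
from h import *
s=sense(); print(s["tool_pos"],s["tcp_rot"])
for n in ("top","scene"):
    p,d=eyes.snapshot(n); X=cloud(n,d)
    if n=="scene": cv2.imwrite("pics/s3.png",cv2.resize(p[100:280,150:390,::-1],None,fx=3,fy=3))
    for k in models.cut_out("brush_red",n)[:1]:
        Q=X[k["pixels"]]; Q=Q[np.isfinite(Q[:,0])&(Q[:,2]>60)&(Q[:,2]<130)];a,_=fit(Q);print(n,len(Q),np.degrees(np.arctan(a[0])),"y@517",np.polyval(a,517),np.percentile(Q[:,0],[1,99]),np.median(Q[:,2]))
    B=X[(X[...,1]>160)&(X[...,1]<430)&(abs(X[...,0]-517)<95)&(X[...,2]>28)&(X[...,2]<58)]
    for sg in (1,-1):
        e=B[(B[:,0]-518)*sg>0]; print(sg,np.percentile(e[:,1],[0.5,99.5]))
E
```

```text
[516.81483282 213.01964162  63.09795154] [-1.79959109e+02 -9.70439784e-02  1.74488499e+02]
top 180 -5.743591835058166 y@517 211.2784384546287 [382.81297754 659.85452276] 91.26409902550401
1 [170.10826262 209.30603297]
-1 [245.05272956 352.90058967]
scene 140 -5.725054296659162 y@517 210.90581249772117 [393.10286599 654.61726828] 87.67381100604945
1 [169.26873372 293.90158363]
-1 [180.80291887 415.48458132]
```

View pics/s3.png

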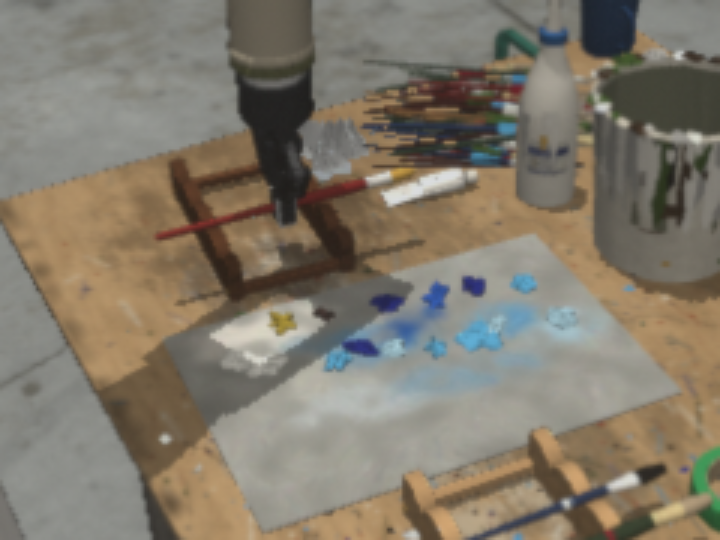

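The brush hangs over the dark rest's notch nearest the palette, at about (290,205) in the crop. I'll lower it and let go.

Call:
apply_moves(
  rows=[
    [0,0,10,0,0,0],
    [0,0,10,0,0,0],
    [0,0,8,0,0,0],
    [0,0,6,0,0,0],
    [0,0,4,0,0,0],
  ],
)

```text
time: 9.78
tool_pos: [517.3, 213.9, 26.0]
tcp_rot: [180.0, -0.0, 174.5]
ft_force: [-3.5, 2.7, 10.5]
finger_gap: 10.6
grip_force: 40.2
```

Call:
apply_moves(
  rows=[
    [0,0,0,0,0,0],
    [0,0,0,0,0,0],
    [0,0,0,0,0,0],
    [0,0,0,0,0,0],
    [0,0,-5,0,0,0],
  ],
  fingers=36,
)

```text
time: 10.4
tool_pos: [517.0, 213.6, 31.1]
tcp_rot: [-180.0, -0.0, 174.5]
ft_force: [-0.3, 0.1, -0.1]
finger_gap: 36.1
grip_force: 0.0
```

Call:
apply_moves(
  rows=[
    [0,0,-15,0,0,0],
    [0,0,-20,0,0,0],
    [0,0,-25,0,0,0],
    [0,0,-20,0,0,0],
    [0,0,-15,0,0,0],
  ],
)

```text
time: 11.02
tool_pos: [518.1, 214.0, 128.5]
tcp_rot: [180.0, 0.1, 174.5]
ft_force: [0.0, -0.5, -0.5]
finger_gap: 36.1
grip_force: 0.0
```

```bash
cat > chk.py <<'E'
import sys
from h import *
def chk(*names):
    s=sense(); print(s["time"],s["tool_pos"].round(1),s["tcp_rot"].round(1),round(s["finger_gap"],1))
    for n in ("top","scene"):
        p,d=eyes.snapshot(n); X=cloud(n,d)
        for b in names:
            for k in models.cut_out("brush_"+b,n)[:1]:
                Q=X[k["pixels"]]; Q=Q[np.isfinite(Q[:,0])&(Q[:,2]>20)&(Q[:,2]<75)]
                if len(Q)<20: print(n,b,"few");continue
                a,Q=fit(Q); print(n,b,round(k["confidence"],2),len(Q),"deg %.1f"%np.degrees(np.arctan(a[0])),"y@520,530",np.polyval(a,[520,530]).round(1),np.percentile(Q[:,0],[1,99]).round(),"z",np.median(Q[:,2]).round(1))
if __name__=="__main__": chk(*sys.argv[1:])
E
python3 chk.py red blue
```

```text
11.025 [518.1 214.  128.5] [1.800e+02 1.000e-01 1.745e+02] 36.1
top red 0.67 224 deg -5.6 y@520,530 [213.1 212.1] [550. 662.] z 52.2
top blue 0.71 265 deg -3.4 y@520,530 [-255.9 -256.5] [426. 650.] z 47.3
scene red 0.27 401 deg -3.7 y@520,530 [-310.4 -311.1] [416. 660.] z 50.1
```

Call:
apply_moves(
  rows=[
    [0,0,0,0,0,-0.035],
    [-3.1,-35,0,0,0,0],
    [-4.4,-50,0,0,0,0],
    [-4.8,-55,0,0,0,0],
    [-5.3,-60,0,0,0,0],
  ],
)

```text
time: 11.95
tool_pos: [522.5, 11.7, 125.8]
tcp_rot: [180.0, -0.0, 176.7]
ft_force: [0.7, -0.4, -0.0]
finger_gap: 35.6
grip_force: 0.0
```

Call:
apply_moves(
  rows=[
    [-5.3,-60,0,0,0,0],
    [-5.3,-60,0,0,0,0],
    [-4.8,-55,0,0,0,0],
    [-4.4,-50,0,0,0,0],
    [-3.9,-44.3,0,0,0,0],
  ],
)

```text
time: 12.58
tool_pos: [529.8, -259.1, 125.6]
tcp_rot: [180.0, -0.0, 176.6]
ft_force: [0.1, 0.1, 0.2]
finger_gap: 36.5
grip_force: 0.0
```

Call:
apply_moves(
  rows=[
    [0,0,10,0,0,0],
    [0,0,15,0,0,0],
    [0,0,15,0,0,0],
    [0,0,0,0,0,0],
    [0,0,0,0,0,0],
  ],
)

```text
time: 13.2
tool_pos: [530.5, -256.5, 86.3]
tcp_rot: [180.0, -0.0, 176.6]
ft_force: [-0.1, -0.1, 0.3]
finger_gap: 36.1
grip_force: 0.0
```

```bash
python3 chk.py red blue green
```

```text
13.2 [ 530.5 -256.5   86.3] [180.   -0.  176.6] 36.1
top red 0.67 286 deg -5.8 y@520,530 [213.2 212.2] [389. 656.] z 51.6
top blue 0.51 197 deg -3.6 y@520,530 [-255.9 -256.6] [490. 654.] z 47.6
top green 0.52 145 deg -3.9 y@520,530 [-307.4 -308.1] [597. 663.] z 55.2
scene red 0.62 173 deg -6.1 y@520,530 [212.4 211.3] [391. 651.] z 47.0
scene blue 0.87 200 deg -3.8 y@520,530 [-258.1 -258.8] [433. 650.] z 44.8
scene green 0.72 444 deg -3.7 y@520,530 [-310.3 -310.9] [413. 661.] z 50.0
```

Call:
apply_moves(
  rows=[
    [0,0,18,0,0,0],
    [0,0,18,0,0,0],
    [0,0,14,0,0,0],
    [0,0,9,0,0,0],
    [0,0,4,0,0,0],
  ],
)

```text
time: 14.22
tool_pos: [530.0, -256.9, 22.3]
tcp_rot: [180.0, -0.1, 176.5]
ft_force: [0.8, 0.7, -0.1]
finger_gap: 36.0
grip_force: 0.0
```

Call:
apply_moves(
  rows=[
    [0,0,0,0,0,0],
    [0,0,0,0,0,0],
    [0,0,0,0,0,0],
    [0,0,0,0,0,0],
    [0,0,0,0,0,0],
  ],
  fingers=0,
)

```text
time: 14.85
tool_pos: [530.7, -257.3, 23.8]
tcp_rot: [-180.0, 0.0, 176.5]
ft_force: [-0.5, 0.9, 2.8]
finger_gap: 7.2
grip_force: 39.2
```

Call:
apply_moves(
  rows=[
    [0,0,-12,0,0,0],
    [0,0,-26,0,0,0],
    [0,0,-26,0,0,0],
    [0,0,-22,0,0,0.0175],
    [0,0,-16,0,0,0.0175],
  ],
)

```text
time: 15.48
tool_pos: [530.8, -257.6, 127.2]
tcp_rot: [-180.0, 0.1, 174.5]
ft_force: [-0.1, 0.9, -0.5]
finger_gap: 7.2
grip_force: 39.0
```

```bash
cat > held.py <<'E'
import sys
from h import *
b=sys.argv[1]
s=sense(); print(s["time"],s["tool_pos"].round(1),s["tcp_rot"].round(1),round(s["finger_gap"],1),round(s["grip_force"],1))
for n in ("scene","top"):
    p,d=eyes.snapshot(n); X=cloud(n,d)
    for k in models.cut_out("brush_"+b,n)[:1]:
        Q=X[k["pixels"]]; Q=Q[np.isfinite(Q[:,0])&(Q[:,2]>80)]
        if len(Q)<20: print(n,"few"); continue
        a,Q=fit(Q); c=np.polyfit(Q[:,0],Q[:,2],1); x=s["tool_pos"][0]
        print(n,round(k["confidence"],2),len(Q),"yaw %.1f pitch %.1f"%(np.degrees(np.arctan(a[0])),np.degrees(np.arctan(c[0]))),"y,z at tool",np.polyval(a,x).round(1),np.polyval(c,x).round(1),np.percentile(Q[:,0],[1,99]).round())
E
python3 held.py blue
```

```text
15.475 [ 530.8 -257.6  127.2] [-1.800e+02  1.000e-01  1.745e+02] 7.2 39.0
scene 0.63 231 yaw -6.1 pitch 1.5 y,z at tool -259.2 146.7 [421. 652.]
top 0.65 243 yaw -5.5 pitch 1.6 y,z at tool -257.8 150.0 [492. 654.]
```

Call:
apply_moves(
  rows=[
    [2.6,25,0,0,0,0],
    [4.7,45,0,0,0,0],
    [6.1,58,0,0,0,0],
    [6.3,60,0,0,0,0],
    [6.3,60,0,0,0,0],
  ],
)

```text
time: 16.3
tool_pos: [526.6, -4.9, 124.1]
tcp_rot: [180.0, -0.1, 174.6]
ft_force: [1.3, 0.6, -0.7]
finger_gap: 7.8
grip_force: 39.0
```

Call:
apply_moves(
  rows=[
    [6.3,60,0,0,0,0],
    [6.3,60,0,0,0,0],
    [6.1,58,0,0,0,0],
    [5.2,50,0,0,0,0],
    [4.6,43.7,0,0,0,0],
  ],
)

```text
time: 16.92
tool_pos: [523.4, 268.0, 124.0]
tcp_rot: [-180.0, -0.1, 174.6]
ft_force: [-0.6, -0.5, 0.0]
finger_gap: 7.5
grip_force: 39.0
```

Call:
apply_moves(
  rows=[
    [0,0,0,0,0,0],
    [0,0,15,0,0,0],
    [0,0,15,0,0,0],
    [0,0,10,0,0,0],
    [0,0,0,0,0,0],
  ],
)

```text
time: 17.55
tool_pos: [524.6, 264.2, 83.5]
tcp_rot: [-179.9, -0.2, 174.5]
ft_force: [0.7, 0.2, 0.3]
finger_gap: 7.5
grip_force: 39.1
```

```bash
python3 held.py blue
```

```text
17.55 [524.6 264.2  83.5] [-179.9   -0.2  174.5] 7.5 39.1
scene 0.57 156 yaw -6.1 pitch 1.3 y,z at tool 262.6 102.5 [417. 639.]
top 0.65 182 yaw -5.5 pitch 1.4 y,z at tool 263.2 107.4 [561. 646.]
```

Call:
apply_moves(
  rows=[
    [0,1.5,18,0,0,0],
    [0,0,16,0,0,0],
    [0,0,11,0,0,0],
    [0,0,7,0,0,0],
    [0,0,4,0,0,0],
  ],
)

```text
time: 18.38
tool_pos: [525.5, 266.7, 28.6]
tcp_rot: [-180.0, -0.0, 174.5]
ft_force: [0.1, -0.3, -0.7]
finger_gap: 7.7
grip_force: 39.1
```

Call:
apply_moves(
  rows=[
    [0,0,0,0,0,0],
    [0,0,0,0,0,0],
    [0,0,0,0,0,0],
    [0,0,0,0,0,0],
    [0,0,-5,0,0,0],
  ],
  fingers=36,
)

```text
time: 19.0
tool_pos: [525.3, 266.7, 34.1]
tcp_rot: [-180.0, -0.0, 174.5]
ft_force: [0.1, -0.3, -0.6]
finger_gap: 35.8
grip_force: 0.0
```

Call:
apply_moves(
  rows=[
    [0,0,-15,0,0,0],
    [0,0,-20,0,0,0],
    [0,0,-25,0,0,0],
    [0,0,-20,0,0,0],
    [0,0,-15,0,0,0],
  ],
)

```text
time: 19.62
tool_pos: [526.3, 267.1, 131.6]
tcp_rot: [179.9, 0.1, 174.5]
ft_force: [-0.4, -1.1, -0.8]
finger_gap: 35.9
grip_force: 0.0
```

```bash
python3 chk.py red blue
```

```text
19.625 [526.3 267.1 131.6] [1.799e+02 1.000e-01 1.745e+02] 35.9
top red 0.96 398 deg -5.9 y@520,530 [213.5 212.4] [387. 658.] z 50.7
top blue 0.49 248 deg -5.8 y@520,530 [266.1 265.1] [456. 646.] z 47.1
scene red 0.72 212 deg -6.1 y@520,530 [212.7 211.6] [405. 657.] z 46.8
scene blue 0.66 158 deg -6.5 y@520,530 [265.8 264.7] [420. 646.] z 43.1
```

Call:
apply_moves(
  rows=[
    [0,0,0,0,0,-0.035],
    [-2.1,-30,0,0,0,0],
    [-3.1,-45,0,0,0,0],
    [-3.4,-50,0,0,0,0],
    [-3.4,-50,0,0,0,0],
  ],
)

```text
time: 20.55
tool_pos: [526.6, 90.0, 128.7]
tcp_rot: [-180.0, -0.0, 176.7]
ft_force: [0.5, -0.4, -0.0]
finger_gap: 36.0
grip_force: 0.0
```

Call:
apply_moves(
  rows=[
    [-3.4,-50,0,0,0,0],
    [-3.4,-50,0,0,0,0],
    [-3.4,-50,0,0,0,0],
    [-3.4,-50,0,0,0,0],
    [-3.1,-45,0,0,0,0],
  ],
)

```text
time: 21.18
tool_pos: [528.5, -155.8, 128.8]
tcp_rot: [180.0, -0.0, 176.6]
ft_force: [0.0, 0.6, 0.2]
finger_gap: 35.8
grip_force: 0.0
```

Call:
apply_moves(
  rows=[
    [-3.1,-45,0,0,0,0],
    [-2.7,-40,5,0,0,0],
    [-2.4,-35,10,0,0,0],
    [-1.7,-25,15,0,0,0],
    [-0.7,-10.1,15,0,0,0],
  ],
)

```text
time: 21.8
tool_pos: [529.8, -310.7, 83.1]
tcp_rot: [180.0, -0.0, 176.5]
ft_force: [0.4, 0.9, 0.0]
finger_gap: 36.3
grip_force: 0.0
```

```bash
python3 chk.py green tan
```

```text
21.8 [ 529.8 -310.7   83.1] [180.   -0.  176.5] 36.3
top green 0.68 416 deg -3.3 y@520,530 [-308.5 -309.1] [423. 660.] z 52.6
scene green 0.7 429 deg -3.7 y@520,530 [-310.4 -311.1] [414. 660.] z 49.8
scene tan 0.64 390 deg -3.6 y@520,530 [-361.6 -362.2] [412. 650.] z 46.4
```

Call:
apply_moves(
  rows=[
    [0,0,17,0,0,0],
    [0,0,16,0,0,0],
    [0,0,12,0,0,0],
    [0,0,8,0,0,0],
    [0,0,4,0,0,0],
  ],
)

```text
time: 22.72
tool_pos: [530.0, -309.4, 26.5]
tcp_rot: [180.0, -0.0, 176.5]
ft_force: [0.0, -0.7, -0.4]
finger_gap: 35.7
grip_force: 0.0
```

Call:
apply_moves(
  rows=[
    [0,0,0,0,0,0],
    [0,0,0,0,0,0],
    [0,0,0,0,0,0],
    [0,0,0,0,0,0],
    [0,0,0,0,0,0],
  ],
  fingers=0,
)

```text
time: 23.35
tool_pos: [530.6, -309.7, 27.7]
tcp_rot: [-180.0, 0.0, 176.5]
ft_force: [0.7, 1.5, 2.5]
finger_gap: 12.5
grip_force: 39.2
```

Call:
apply_moves(
  rows=[
    [0,0,-12,0,0,0],
    [0,0,-26,0,0,0],
    [0,0,-26,0,0,0],
    [0,0,-22,0,0,0.0175],
    [0,0,-14,0,0,0.0175],
  ],
)

```text
time: 23.98
tool_pos: [530.8, -310.2, 129.5]
tcp_rot: [-179.9, 0.1, 174.5]
ft_force: [-0.3, 0.5, -1.5]
finger_gap: 12.6
grip_force: 39.0
```

```bash
python3 held.py green
```

```text
23.975 [ 530.8 -310.2  129.5] [-1.799e+02  1.000e-01  1.745e+02] 12.6 39.0
scene 0.68 384 yaw -5.9 pitch 2.0 y,z at tool -312.4 150.1 [413. 660.]
top 0.58 347 yaw -4.9 pitch 1.8 y,z at tool -308.9 154.3 [472. 659.]
```

Call:
apply_moves(
  rows=[
    [1.8,20,0,0,0,0],
    [3.2,35,0,0,0,0],
    [4.1,45,0,0,0,0],
    [4.5,50,0,0,0,0],
    [4.5,50,0,0,0,0],
  ],
)

```text
time: 24.8
tool_pos: [530.1, -106.1, 126.0]
tcp_rot: [180.0, -0.1, 174.6]
ft_force: [1.1, 0.3, -0.1]
finger_gap: 12.1
grip_force: 39.0
```

Call:
apply_moves(
  rows=[
    [4.5,50,0,0,0,0],
    [4.5,50,0,0,0,0],
    [4.5,50,0,0,0,0],
    [4.5,50,0,0,0,0],
    [4.5,50,0,0,0,0],
  ],
)

```text
time: 25.42
tool_pos: [531.1, 144.6, 126.2]
tcp_rot: [-180.0, -0.1, 174.6]
ft_force: [0.0, 0.4, -0.2]
finger_gap: 12.6
grip_force: 39.0
```

Call:
apply_moves(
  rows=[
    [4.5,50,0,0,0,0],
    [4.1,45,0,0,0,0],
    [3.2,35,0,0,0,0],
    [2.4,27,0,0,0,0],
    [1.6,17.5,0,0,0,0],
  ],
)

```text
time: 26.05
tool_pos: [531.9, 319.0, 126.1]
tcp_rot: [-179.9, -0.1, 174.6]
ft_force: [-0.2, -1.2, -0.4]
finger_gap: 12.4
grip_force: 39.0
```

Call:
apply_moves(
  rows=[
    [0,0,10,0,0,0],
    [0,0,15,0,0,0],
    [0,0,15,0,0,0],
    [0,0,5,0,0,0],
    [0,0,0,0,0,0],
  ],
)

```text
time: 26.68
tool_pos: [533.2, 316.8, 81.5]
tcp_rot: [-180.0, -0.1, 174.5]
ft_force: [-1.2, 0.3, -0.5]
finger_gap: 12.6
grip_force: 39.0
```

```bash
python3 held.py green
```

```text
26.675 [533.2 316.8  81.5] [-1.800e+02 -1.000e-01  1.745e+02] 12.6 39.0
scene 0.48 198 yaw -6.2 pitch 1.9 y,z at tool 314.2 101.9 [419. 654.]
top 0.64 302 yaw -5.4 pitch 1.8 y,z at tool 315.5 107.1 [497. 660.]
```

Call:
apply_moves(
  rows=[
    [0,0.5,16,0,0,0],
    [0,0,14,0,0,0],
    [0,0,10,0,0,0],
    [0,0,7,0,0,0],
    [0,0,4,0,0,0],
  ],
)

```text
time: 27.5
tool_pos: [533.4, 317.8, 30.6]
tcp_rot: [-180.0, -0.0, 174.5]
ft_force: [-0.1, -1.2, -0.8]
finger_gap: 12.3
grip_force: 39.0
```

Call:
apply_moves(
  rows=[
    [0,0,0,0,0,0],
    [0,0,0,0,0,0],
    [0,0,0,0,0,0],
    [0,0,0,0,0,0],
    [0,0,-5,0,0,0],
  ],
  fingers=36,
)

```text
time: 28.12
tool_pos: [533.2, 317.8, 36.1]
tcp_rot: [-180.0, -0.0, 174.5]
ft_force: [0.1, 1.1, 0.2]
finger_gap: 36.0
grip_force: 0.0
```

Call:
apply_moves(
  rows=[
    [0,0,-15,0,0,0],
    [0,0,-20,0,0,0],
    [0,0,-25,0,0,0],
    [0,0,-20,0,0,0],
    [0,0,-15,0,0,0],
  ],
)

```text
time: 28.75
tool_pos: [534.2, 318.3, 133.6]
tcp_rot: [179.9, 0.1, 174.5]
ft_force: [0.2, -0.5, -0.0]
finger_gap: 35.8
grip_force: 0.0
```

```bash
python3 chk.py red blue green tan
```

```text
28.75 [534.2 318.3 133.6] [1.799e+02 1.000e-01 1.745e+02] 35.8
top red 0.62 417 deg -5.9 y@520,530 [213.4 212.4] [386. 656.] z 50.4
top blue 0.92 328 deg -5.9 y@520,530 [266.2 265.1] [418. 646.] z 46.6
top green 0.68 417 deg -6.0 y@520,530 [318.6 317.5] [421. 661.] z 52.2
top tan 0.95 378 deg -3.3 y@520,530 [-359.5 -360.1] [414. 652.] z 48.7
scene red 0.81 249 deg -5.9 y@520,530 [212.7 211.7] [386. 656.] z 46.8
scene blue 0.51 106 deg -6.1 y@520,530 [265.6 264.6] [467. 643.] z 44.1
scene green 0.67 35 deg 3.7 y@520,530 [278.3 278.9] [441. 587.] z 45.3
scene tan 0.64 376 deg -3.7 y@520,530 [-361.5 -362.2] [416. 651.] z 46.7
```

Call:
apply_moves(
  rows=[
    [0,0,0,0,0,-0.035],
    [-2.0,-35,0,0,0,0],
    [-2.8,-50,0,0,0,0],
    [-2.9,-52,0,0,0,0],
    [-3.1,-55,0,0,0,0],
  ],
)

```text
time: 29.88
tool_pos: [532.7, 124.3, 131.4]
tcp_rot: [180.0, 0.0, 176.7]
ft_force: [0.6, -0.5, -0.0]
finger_gap: 36.0
grip_force: 0.0
```

Call:
apply_moves(
  rows=[
    [-3.1,-55,0,0,0,0],
    [-3.1,-55,0,0,0,0],
    [-3.1,-55,0,0,0,0],
    [-3.1,-55,0,0,0,0],
    [-3.1,-55,0,0,0,0],
  ],
)

```text
time: 30.5
tool_pos: [531.6, -151.7, 131.5]
tcp_rot: [-180.0, 0.0, 176.6]
ft_force: [1.6, 0.1, 0.0]
finger_gap: 36.0
grip_force: 0.0
```

Call:
apply_moves(
  rows=[
    [-3.1,-55,0,0,0,0],
    [-2.8,-50,5,0,0,0],
    [-2.5,-45,10,0,0,0],
    [-2.0,-35,15,0,0,0],
    [-1.4,-25.9,15,0,0,0],
  ],
)

```text
time: 31.12
tool_pos: [530.5, -362.9, 85.9]
tcp_rot: [-180.0, 0.0, 176.6]
ft_force: [0.1, 0.2, 0.2]
finger_gap: 35.5
grip_force: 0.0
```

```bash
python3 chk.py tan
```

```text
31.125 [ 530.5 -362.9   85.9] [-180.     0.   176.6] 35.5
top tan 0.65 301 deg -3.3 y@520,530 [-359.6 -360.2] [414. 651.] z 48.5
scene tan 0.55 388 deg -3.7 y@520,530 [-361.7 -362.3] [413. 651.] z 46.5
```

Call:
apply_moves(
  rows=[
    [0,0,18,0,0,0],
    [0,0,18,0,0,0],
    [0,0,13,0,0,0],
    [0,0,9,0,0,0],
    [0,0,4,0,0,0],
  ],
)

```text
time: 31.95
tool_pos: [530.5, -360.7, 23.4]
tcp_rot: [180.0, -0.0, 176.6]
ft_force: [-0.1, 1.0, 0.0]
finger_gap: 35.7
grip_force: 0.0
```

Call:
apply_moves(
  rows=[
    [0,0,0,0,0,0],
    [0,0,0,0,0,0],
    [0,0,0,0,0,0],
    [0,0,0,0,0,0],
    [0,0,0,0,0,0],
  ],
  fingers=0,
)

```text
time: 32.58
tool_pos: [531.1, -361.4, 24.8]
tcp_rot: [-180.0, 0.0, 176.5]
ft_force: [-0.6, -1.7, 1.7]
finger_gap: 9.4
grip_force: 39.1
```

Call:
apply_moves(
  rows=[
    [0,0,-12,0,0,0],
    [0,0,-26,0,0,0],
    [0,0,-26,0,0,0],
    [0,0,-22,0,0,0.0175],
    [0,0,-16,0,0,0.0175],
  ],
)

```text
time: 33.2
tool_pos: [531.1, -361.2, 128.1]
tcp_rot: [-180.0, 0.1, 174.5]
ft_force: [0.0, -0.6, -0.6]
finger_gap: 9.3
grip_force: 39.0
```

```bash
python3 held.py tan
```

```text
33.2 [ 531.1 -361.2  128.1] [-1.800e+02  1.000e-01  1.745e+02] 9.3 39.0
scene few
top 0.93 283 yaw -5.2 pitch 1.9 y,z at tool -361.4 152.5 [443. 647.]
```

Call:
apply_moves(
  rows=[
    [2,25,0,0,0,0],
    [3.2,40,0,0,0,0],
    [4,50,0,0,0,0],
    [4.4,55,0,0,0,0],
    [4.4,55,0,0,0,0],
  ],
)

```text
time: 34.02
tool_pos: [533.1, -133.4, 124.6]
tcp_rot: [180.0, -0.1, 174.5]
ft_force: [0.9, 0.4, -0.8]
finger_gap: 9.6
grip_force: 39.0
```

Call:
apply_moves(
  rows=[
    [4.6,57,0,0,0,0],
    [4.6,57,0,0,0,0],
    [4.6,57,0,0,0,0],
    [4.6,57,0,0,0,0],
    [4.6,57,0,0,0,0],
  ],
)

```text
time: 34.65
tool_pos: [537.3, 152.2, 124.8]
tcp_rot: [-180.0, -0.1, 174.5]
ft_force: [1.0, -0.8, -0.7]
finger_gap: 9.6
grip_force: 39.0
```

Call:
apply_moves(
  rows=[
    [4.4,55,0,0,0,0],
    [4.2,52,0,0,0,0],
    [3.6,45,0,0,0,0],
    [3,37,0,0,0,0],
    [2.3,28.7,0,0,0,0],
  ],
)

```text
time: 35.28
tool_pos: [540.5, 370.2, 124.2]
tcp_rot: [-179.9, -0.1, 174.6]
ft_force: [0.0, -0.8, -0.3]
finger_gap: 9.4
grip_force: 39.0
```

Call:
apply_moves(
  rows=[
    [0,0,10,0,0,0],
    [0,0,15,0,0,0],
    [0,0,15,0,0,0],
    [0,0,5,0,0,0],
    [0,0,0,0,0,0],
  ],
)

```text
time: 35.9
tool_pos: [541.6, 368.2, 80.5]
tcp_rot: [-180.0, -0.1, 174.5]
ft_force: [-0.6, -0.3, -1.2]
finger_gap: 9.8
grip_force: 39.0
```

```bash
python3 held.py tan
```

```text
35.9 [541.6 368.2  80.5] [-1.800e+02 -1.000e-01  1.745e+02] 9.8 39.0
scene 0.46 159 yaw -6.1 pitch 1.4 y,z at tool 366.8 100.6 [427. 659.]
top 0.57 297 yaw -5.6 pitch 1.8 y,z at tool 366.5 104.8 [474. 663.]
```

Call:
apply_moves(
  rows=[
    [0,0.5,17,0,0,0],
    [0,0,14,0,0,0],
    [0,0,10,0,0,0],
    [0,0,7,0,0,0],
    [0,0,4,0,0,0],
  ],
)

```text
time: 36.72
tool_pos: [541.6, 369.3, 28.6]
tcp_rot: [-180.0, -0.0, 174.5]
ft_force: [-0.7, 0.6, -0.8]
finger_gap: 9.8
grip_force: 39.0
```

Call:
apply_moves(
  rows=[
    [0,0,0,0,0,0],
    [0,0,0,0,0,0],
    [0,0,0,0,0,0],
    [0,0,0,0,0,0],
    [0,0,-5,0,0,0],
  ],
  fingers=36,
)

```text
time: 37.35
tool_pos: [541.5, 369.2, 34.0]
tcp_rot: [-180.0, -0.0, 174.5]
ft_force: [0.3, -0.9, 0.3]
finger_gap: 36.0
grip_force: 0.0
```

Call:
apply_moves(
  rows=[
    [0,0,-20,0,0,0],
    [0,0,-25,0,0,0],
    [0,0,-40,0,0,0],
    [0,0,-40,0,0,0],
    [0,0,-30,0,0,0],
  ],
)

```text
time: 37.98
tool_pos: [542.7, 369.9, 193.7]
tcp_rot: [179.9, 0.2, 174.5]
ft_force: [1.4, 0.4, -1.1]
finger_gap: 36.0
grip_force: 0.0
```

Call:
apply_moves(
  rows=[
    [30,0,0,0,0,0],
    [40,0,0,0,0,0],
    [40,0,0,0,0,0],
    [30,0,0,0,0,0],
    [0,0,0,0,0,0],
  ],
)

```text
time: 38.6
tool_pos: [401.2, 383.4, 191.2]
tcp_rot: [179.9, 0.1, 174.7]
ft_force: [0.1, 0.2, 0.7]
finger_gap: 36.0
grip_force: 0.0
```

```bash
python3 chk.py red blue green tan; python3 - <<'E'
from h import *
p,d=eyes.snapshot("top"); cv2.imwrite("pics/t9.png",cv2.resize(p[100:290,90:330,::-1],None,fx=3,fy=3))
p,d=eyes.snapshot("scene"); cv2.imwrite("pics/s9.png",cv2.resize(p[100:280,150:390,::-1],None,fx=3,fy=3))
E
```

```text
38.6 [401.2 383.4 191.2] [1.799e+02 1.000e-01 1.747e+02] 36.0
top red 0.95 462 deg -6.0 y@520,530 [213.4 212.3] [391. 659.] z 50.1
top blue 0.8 326 deg -5.9 y@520,530 [266.2 265.1] [417. 647.] z 46.6
top green 0.72 259 deg -5.9 y@520,530 [266.2 265.2] [417. 646.] z 47.1
top tan 0.8 370 deg -5.9 y@520,530 [369.4 368.4] [429. 659.] z 48.4
scene red 0.54 200 deg -6.2 y@520,530 [213.1 212. ] [449. 655.] z 47.3
scene blue 0.49 123 deg -6.4 y@520,530 [265.  263.8] [422. 644.] z 44.0
scene green 0.74 251 deg -6.4 y@520,530 [317.4 316.2] [417. 659.] z 47.5
scene tan 0.69 160 deg -6.4 y@520,530 [370.5 369.4] [423. 658.] z 44.8
```

View pics/t9.png

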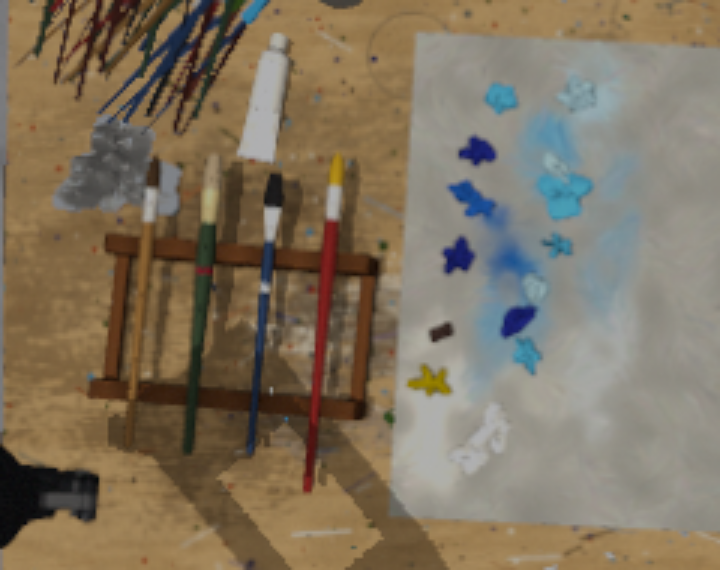

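View pics/s9.png

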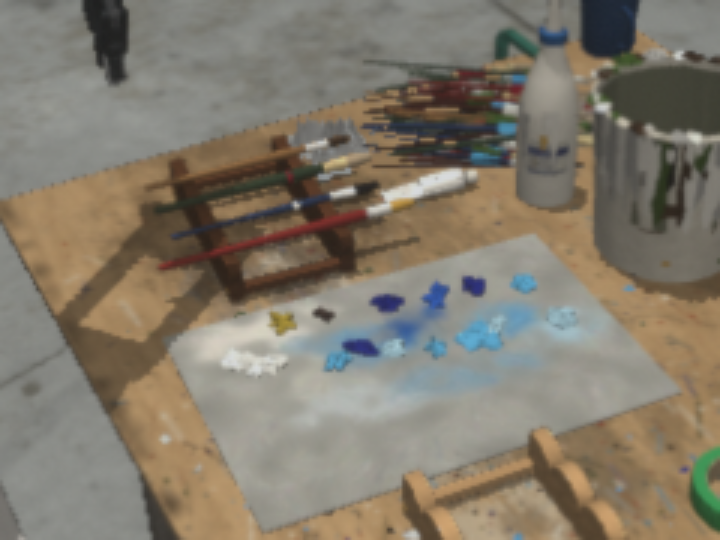

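Both pictures show all four brushes across both dark rails with their heads beyond the far rail. In the top crop, at row 250, red is at x≈330, blue 267, green 205 and tan 147. The palette is untouched and the gripper is clear.

```bash
python3 -c "
from bench import job
print(job.hand_in())"
```

```text
the job is handed in; nothing more can be done
None
```

All four brushes now lie in the dark rest in mirrored order (red nearest the palette, then blue, green and tan), heads beyond the far rail and the wet paint untouched; I handed the job in at about 39 s, and no verdict came back.

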